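Line up the glaze test cups by shade

TASK

Line up the four glaze test cups, which run from almost white to navy blue, in order of shade on the terracotta discs of the board: the palest on the disc next to the yellow block, then darker step by step, the darkest at the far end. Stand each cup upright in the middle of its disc, set it down rather than drop it, and leave the soft clay bowl untouched.

Things in the scene. Friction and masses are not known exactly. Their poses are not given: they have to be found in the camera images.
- cup_palest_mid (a point): the cup with the palest glaze, almost white: loose upright open glaze-test cup, straight round wall 46 mm in outside diameter (narrowing to 39 mm over the lowest 9 mm), wall 3.5 mm, 64 mm tall, about 90 g, all four cups of one shape; the point is its centre, 32 mm above its underside; z is up along its axis
- cup_light_mid (a point): the cup with the second palest glaze, light sky blue: loose upright open glaze-test cup, straight round wall 46 mm in outside diameter (narrowing to 39 mm over the lowest 9 mm), wall 3.5 mm, 64 mm tall, about 90 g, all four cups of one shape; the point is its centre, 32 mm above its underside; z is up along its axis
- cup_mid_mid (a point): the cup with the second darkest glaze, strong medium blue: loose upright open glaze-test cup, straight round wall 46 mm in outside diameter (narrowing to 39 mm over the lowest 9 mm), wall 3.5 mm, 64 mm tall, about 90 g, all four cups of one shape; the point is its centre, 32 mm above its underside; z is up along its axis
- cup_darkest_mid (a point): the cup with the darkest glaze, very dark navy: loose upright open glaze-test cup, straight round wall 46 mm in outside diameter (narrowing to 39 mm over the lowest 9 mm), wall 3.5 mm, 64 mm tall, about 90 g, all four cups of one shape; the point is its centre, 32 mm above its underside; z is up along its axis
- disc_1_top (a point): one of four identical fixed terracotta discs, 60 mm in diameter and 4 mm thick, in a straight row 75 mm apart from centre to centre along a fixed wooden board (400 x 95 mm, 10 mm thick, it lies on the table); disc 1 of 4 along the row (1 and 4 are the ends; the numbers are names only); the point is the centre of its top face, 14 mm above the table; a cup's foot stands there; y runs along the row, z up
- disc_2_top (a point): one of four identical fixed terracotta discs, 60 mm in diameter and 4 mm thick, in a straight row 75 mm apart from centre to centre along a fixed wooden board (400 x 95 mm, 10 mm thick, it lies on the table); disc 2 of 4 along the row (1 and 4 are the ends; the numbers are names only); the point is the centre of its top face, 14 mm above the table; a cup's foot stands there; y runs along the row, z up
- disc_3_top (a point): one of four identical fixed terracotta discs, 60 mm in diameter and 4 mm thick, in a straight row 75 mm apart from centre to centre along a fixed wooden board (400 x 95 mm, 10 mm thick, it lies on the table); disc 3 of 4 along the row (1 and 4 are the ends; the numbers are names only); the point is the centre of its top face, 14 mm above the table; a cup's foot stands there; y runs along the row, z up
- disc_4_top (a point): one of four identical fixed terracotta discs, 60 mm in diameter and 4 mm thick, in a straight row 75 mm apart from centre to centre along a fixed wooden board (400 x 95 mm, 10 mm thick, it lies on the table); disc 4 of 4 along the row (1 and 4 are the ends; the numbers are names only); the point is the centre of its top face, 14 mm above the table; a cup's foot stands there; y runs along the row, z up
- yellow_stop: fixed bright yellow block at one end of the board, in line with the discs, 36 mm along the row, 70 mm across it, 22 mm tall; its centre lies 63.5 mm beyond the centre of the nearest disc, beside disc 1 or disc 4; the block at the other end is plain wood; origin at the centre of its underside, 10 mm above the table; y runs along the row
- clay_bowl: loose grey-brown bowl of soft clay, 76 mm across the rim, 40 mm tall, standing among the cups, not to be touched; origin at the centre of its underside, z up
Not all that is in view belongs to the job. What is shaped like the part that bears cup_darkest_mid but red is not meant.

How it is judged:
At the end, for the whole second after the job is handed in: Each cup stands upright (within 0.12 rad), released and at rest on its own disc, its axis within 12 mm of the disc's centre: palest next to the yellow block, then light, mid, and darkest at the other end (height (world z) of cup_palest_mid between 0.04 and 0.052 m and angle between each of cup_palest_mid, cup_light_mid, cup_mid_mid, cup_darkest_mid's own z axis and vertical below 0.12 rad and linear speed of each of cup_palest, cup_light, cup_mid, cup_darkest below 0.03 m/s and angular speed of each of cup_palest, cup_light, cup_mid, cup_darkest below 0.3 rad/s and height (world z) of cup_light_mid between 0.04 and 0.052 m and height (world z) of cup_mid_mid between 0.04 and 0.052 m and height (world z) of cup_darkest_mid between 0.04 and 0.052 m and ((horizontal distance between yellow_stop and disc_1_top below 0.12 m and horizontal distance between cup_palest_mid and disc_1_top below 0.012 m and horizontal distance between cup_light_mid and disc_2_top below 0.012 m and horizontal distance between cup_mid_mid and disc_3_top below 0.012 m and horizontal distance between cup_darkest_mid and disc_4_top below 0.012 m) or (horizontal distance between yellow_stop and disc_4_top below 0.12 m and horizontal distance between cup_palest_mid and disc_4_top below 0.012 m and horizontal distance between cup_light_mid and disc_3_top below 0.012 m and horizontal distance between cup_mid_mid and disc_2_top below 0.012 m and horizontal distance between cup_darkest_mid and disc_1_top below 0.012 m))); the robot touches nothing.
It fails at once if the soft clay bowl is touched or moved (distance of clay_bowl from where it was at the start of the episode above 0.01 m or contact force between any of the arm, the fingers and clay_bowl above 0.5 N).
It fails at once if a cup is dropped (it falls freely faster than 0.6 m/s) ((linear speed of cup_palest above 0.6 m/s and contact force between the fingers and cup_palest below 0.05 N) or (linear speed of cup_light above 0.6 m/s and contact force between the fingers and cup_light below 0.05 N) or (linear speed of cup_mid above 0.6 m/s and contact force between the fingers and cup_mid below 0.05 N) or (linear speed of cup_darkest above 0.6 m/s and contact force between the fingers and cup_darkest below 0.05 N)).
It also fails if it takes over 96 s, if anything falls off the work surface, if the arm or the gripper's body presses on something with over 40 N, if the wrist force passes 120 N, or if a joint passes its speed limit or range.

ROBOT

A 6-joint arm with a two-finger parallel gripper is mounted at the origin on the work surface. World frame = base frame: x ahead of the robot, y to its left, z up, the work surface at z = 0. Lengths are in m, angles in rad, forces in N, time in s.
With the tool pointing down it reaches from about 0.25 to 0.775 m from the base axis. Payload 8.9 kg.
Tool frame: the origin (TCP) lies at the very end of the fingers, on their centre line; the grasp point (between the pads) lies 19 mm behind it (tcp_to_grasp is the distance from the TCP to the grasp point, in m); z points along the fingers, y is the line along which they close (so a half turn about z gives the same grasp; the last joint's range is limited). The gripper opens to 85 mm and grips with 20 to 120 N. Pads are 22 mm wide; open, the fingers measure 114 mm over their backs; the gripper's body (76 mm by 85 mm) begins 54 mm behind the grasp point. The pads swing forward as they close: fully open they stand 13 mm farther back than shut.
Start: joints at [1.126, 0.291, -0.153, 1.127, 0, 1.431], TCP at [0.158, 0.501, 0.231] pointing down, gripper open.
Joint ranges: [-2.52, 2.52], [-0.91, 1.74], [-1.3, 1.37], [-1.96, 2.02], [-1.52, 1.47], [-3.14, 3.14]. Speed limits (rad/s): [2.22, 2.22, 2.79, 3.14, 3.14, 3.14].

INTERFACE

Orientations are given as a unit quaternion [w, x, y, z].
In Python, from plant import * gives the robot as it stands.
- The arm moves only by the shell command python3 -m pendant 'ROWS' [FORCE]. ROWS is JSON, a list of rows, each an object of numbers: "claw": the opening, from 0 (shut) to 1 (fully open); "x", "y", "z": the shift along the tool's x, y, z in m; "rx", "ry", "rz": the turn, a rotation vector about the tool's x, y, z in degrees. A call has 1 to 20 rows; each row is the pose to reach, as a shift and turn from the pose commanded when the call began, along the tool's axes at that moment; what a row does not reach only later rows make up. A row lasts 1/8 s, in which the tool goes at most 62.5 mm and 10.7 degrees, less where a joint would pass 70% of its speed; a pose out of reach is approached as far as the arm can. A call with a gripper value outside its range is refused whole. The fingers move at their own pace and stop on an object; FORCE is the grip in N (left out, the last holds). Time passes only in rows, so rows that repeat a pose let the fingers close. It gives the time, the measured TCP pose, the force, the opening and the grip force at its end, in the units of the state.
- sense(): the state, without advancing time (a new reading comes with each control period).
- capture(name): name is "scene" or "top" or "wrist"; returns the picture (400x640x3 uint8, red, green, blue); there is no depth.
- camera_info(name): a dict with "fx", "fy", "cx", "cy" (pixels), "position" and "rotation" of the camera in the world; the wrist camera has in their place "hand_eye" (4x4, takes a point from camera to tool coordinates, whose origin is the TCP and whose axes are the flange's). Camera axes: x right, y down, z forward; pixel columns grow to the right and rows downward; lengths in m; the calibration is good to about 2 mm. A picture is of the moment at which its call begins: read the wrist's pose just before it. camera_info takes no time and is no camera call.
- hand_in(): hands the job in; it is judged then, once.
The state is a dict: "clock": time; "qpos": joint angles; "qvel": joint speeds; "tau": joint torques, N m; "eef_pos": TCP position; "orientation": TCP orientation; "ft_force": force on the tool from outside, world axes, zero at the start; "moment": the same for the moment, N m; "width": finger opening in m; "gripper_force": force on a finger pad.
Only numpy, scipy, OpenCV 4.12 (cv2) and the standard library are available. Lean on these libraries where they do the work, as an engineer would, in place of code of your own. Each camera call takes 0.05 s, during which the arm holds its last target. There are 200 camera calls.

## Working session

There is one attempt and no reset: what is moved stays moved. The work goes in short steps, Python scripts to look and compute and a shell command to move; the robot and the scene stay as the last step left them, time stands still between calls to the robot, and variables do not carry over. Pictures are saved under pics/ and viewed, at most 14 in all, crops included, and the job is handed in when it is done.

```bash
mkdir -p pics; ls
python3 - <<'E'
from plant import *
import cv2
for n in ["scene","top"]:
    im=capture(n); cv2.imwrite(f"pics/{n}0.png",im[:,:,::-1]); print(n,camera_info(n))
print(camera_info("wrist")); print(sense())
E
```

```text
pics
scene {'fx': 377.59978635918867, 'fy': 377.59978635918867, 'cx': 313.9687771111308, 'cy': 199.6017944347078, 'position': array([ 0.7837449 , -0.45899063,  0.89424322]), 'rotation': array([-0.27022111,  0.93342457,  0.22730455, -0.06349621])}
top {'fx': 520.4598759102008, 'fy': 520.4598759102008, 'cx': 321.19514181475387, 'cy': 189.85434846388154, 'position': array([ 0.31676226, -0.02711056,  1.19593814]), 'rotation': array([ 0.07039519, -0.70358632,  0.70446078, -0.06120311])}
{'fx': 300.8269216358771, 'fy': 300.8269216358771, 'cx': 321.2569308268905, 'cy': 198.0118522956107, 'hand_eye': array([[ 5.23869322e-04, -9.65214304e-01, -2.61459504e-01,
         6.50338993e-02],
       [ 9.99999832e-01,  5.70574232e-04, -1.02720214e-04,
        -6.33795588e-04],
       [ 2.48329075e-04, -2.61459406e-01,  9.65214441e-01,
        -1.42130057e-01],
       [ 0.00000000e+00,  0.00000000e+00,  0.00000000e+00,
         1.00000000e+00]])}
{'clock': 0.1, 'qpos': array([ 1.12570321e+00,  2.91195610e-01, -1.54009933e-01,  1.12669553e+00,
       -2.56281138e-05,  1.43147717e+00]), 'qvel': array([-0.00093764, -0.00031074,  0.00252443,  0.0014566 ,  0.00085894,
        0.00033003]), 'tau': array([ 1.54703717e-03, -5.37975812e+01,  3.31918681e+01,  9.31647490e-03,
       -1.38969281e-04,  1.08999512e-05]), 'eef_pos': array([0.15789514, 0.50030715, 0.23081972]), 'orientation': array([-1.46848752e-04,  1.52292038e-01,  9.88335383e-01, -5.32649571e-04]), 'ft_force': array([-0.30654023, -0.44350687,  0.32547305]), 'moment': array([ 0.03252155,  0.01077261, -0.02687879]), 'gripper_force': 0.0, 'width': 0.08549650114889439}
```

View pics/top0.png

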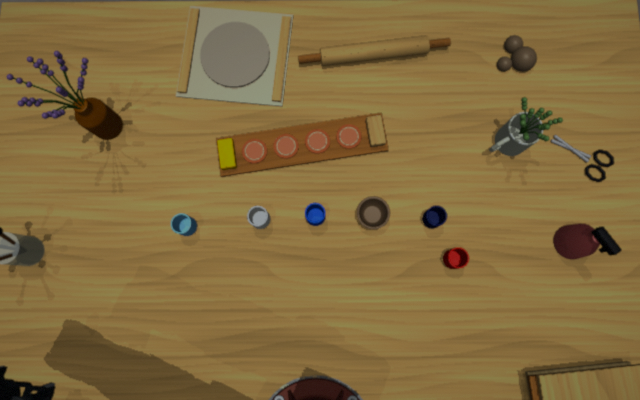

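View pics/scene0.png

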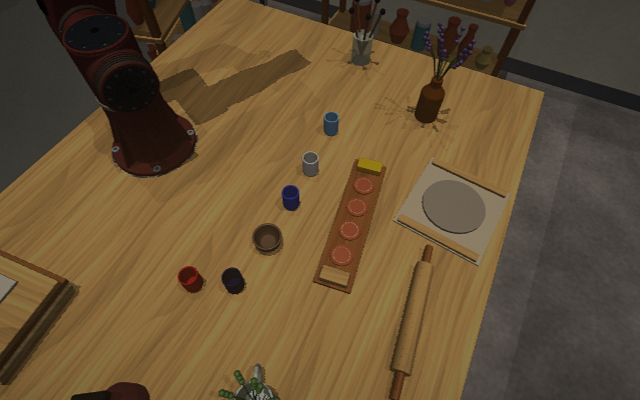

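Top view:
- **Board:** yellow block at (227,153). The discs run from it at (255,152), (287,146), (317,142) and (349,137), with the wooden block at (376,130).
- **Cups:** light at (184,225), palest (259,217), mid (316,214), navy (434,217).
- **Not to touch:** the bowl at (373,213), and the red decoy at (456,258).

Scene view:
- **Cups:** light (331,124), palest (311,163), mid (290,198), navy (233,281).
- **Others:** red (190,279), bowl (267,238), yellow block (370,166).

Next I'll triangulate these from both views.

```bash
cat > h.py <<'E'
import numpy as np, cv2
from scipy.spatial.transform import Rotation as Ro
from plant import *
def rot(q): return Ro.from_quat(np.r_[q[1:],q[0]]).as_matrix()
def cam(n,s=None):
    c=camera_info(n)
    if n!="wrist":
        r=np.array(c["rotation"]); return c,(rot(r) if r.shape==(4,) else r),np.array(c["position"])
    s=s or sense(); R=rot(s["orientation"]); H=c["hand_eye"]
    return c,R@H[:3,:3],np.array(s["eef_pos"])+R@H[:3,3]
def ray(C,px):
    c,R,p=C; d=R@np.array([(px[0]-c["cx"])/c["fx"],(px[1]-c["cy"])/c["fy"],1]); return p,d/np.linalg.norm(d)
def onplane(C,px,z):
    p,d=ray(C,px); return p+d*(z-p[2])/d[2]
def project(C,P):
    c,R,p=C; q=R.T@(np.array(P)-p); return np.array([c["fx"]*q[0]/q[2]+c["cx"],c["fy"]*q[1]/q[2]+c["cy"]])
def tri(rs):
    A=sum(np.eye(3)-np.outer(d,d) for p,d in rs); b=sum((np.eye(3)-np.outer(d,d))@p for p,d in rs)
    x=np.linalg.solve(A,b); return x,max(np.linalg.norm(np.cross(x-p,d)) for p,d in rs)
def blob(mask,near,r=30):
    n,l,st,ce=cv2.connectedComponentsWithStats(mask.astype(np.uint8))
    k=[i for i in range(1,n) if st[i,4]>30]
    i=min(k,key=lambda i:np.hypot(*(ce[i]-near))); return ce[i],st[i],l==i
E
cat > m.py <<'E'
from h import *
T,S=cam("top"),cam("scene"); it,is_=[cv2.imread(f"pics/{n}0.png") for n in("top","scene")]
def masks(im):
    h,s,v=[x.astype(int) for x in cv2.split(cv2.cvtColor(im,cv2.COLOR_BGR2HSV))]
    return dict(blue=(h>88)&(h<135)&(s>70)&(v>12),pale=((h>35)&(h<150)|(s<45))&(v>60)&(s<110),disc=((h<9)|(h>172))&(s>90)&(v>70),yel=(h>22)&(h<35)&(s>200)&(v>80))
mt,ms=masks(it),masks(is_)
for n,k,a,b in [("light","blue",(184,225),(331,124)),("palest","pale",(259,217),(311,163)),("mid","blue",(316,214),(290,198)),("dark","blue",(434,217),(233,281)),
 ("d1","disc",(255,152),(363,186)),("d2","disc",(287,146),(357,208)),("d3","disc",(317,142),(349,231)),("d4","disc",(349,137),(341,256)),("yel","yel",(227,153),(370,166))]:
    ca,sa,_=blob(mt[k],a); cb,sb,_=blob(ms[k],b); x,e=tri([ray(T,ca),ray(S,cb)])
    print(n,ca.round(1),sa[2:],cb.round(1),sb[2:],x.round(4),"err",e.round(4))
print("bowl",onplane(T,(373,213),.04).round(3),"red",onplane(T,(456,258),.05).round(3))
E
python3 m.py
python3 -c "
import cv2,numpy as np
a=cv2.imread('pics/top0.png')[110:280,160:480];cv2.imwrite('pics/crop.png',np.clip(cv2.resize(a,None,fx=2.5,fy=2.5)*1.6,0,255))"
```

```text
light [183.2 224.4] [ 25  21 408] [330.5 122.9] [ 14  23 277] [0.4564 0.2977 0.0348] err 0.0014
palest [258.  216.7] [ 23  22 389] [310.  163.1] [ 16  25 311] [0.4732 0.1291 0.0363] err 0.0016
mid [314.7 213.5] [ 20  22 367] [290.4 196.8] [ 17  25 359] [0.48   0.0017 0.0385] err 0.0013
dark [434.3 216.6] [ 23  22 359] [231.5 282.4] [15  7 33] [ 0.4726 -0.2684  0.0323] err 0.0028
d1 [456.3 257.9] [ 21  21 264] [363.5 184.7] [12 11 68] [ 0.5317 -0.1747  0.4193] err 0.1762
d2 [456.3 257.9] [ 21  21 264] [356.8 206.2] [13 12 81] [ 0.5325 -0.1857  0.3703] err 0.1745
d3 [456.3 257.9] [ 21  21 264] [349.7 230. ] [14 11 58] [ 0.5337 -0.1997  0.3087] err 0.1726
d4 [456.3 257.9] [ 21  21 264] [346.8 250. ] [16 17 32] [ 0.5376 -0.2128  0.2568] err 0.1735
yel [226.  153.1] [ 19  31 468] [370.  164.1] [ 25  14 208] [0.6243 0.209  0.0292] err 0.0003
bowl [ 0.482 -0.128  0.04 ] red [ 0.381 -0.306  0.05 ][ WARN:0@0.070] global loadsave.cpp:1063 imwrite_ Unsupported depth image for selected encoder is fallbacked to CV_8U.
```

View pics/crop.png

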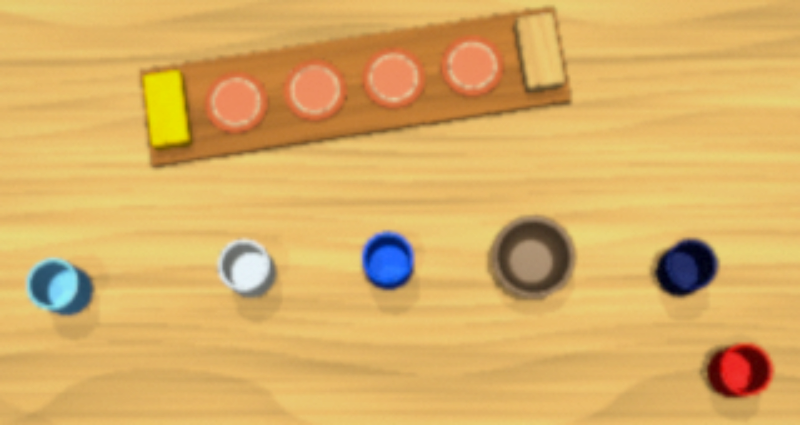

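The crop confirms the cups: light (184,225), palest (259,217), mid (316,214) and navy (434,217). The red one at (456,258) is the decoy and the grey-brown thing at (373,213) is the bowl. The cup points are consistent, with z about 0.035 against the expected 0.032. The disc mask failed, so I'll fix it with the Lab a* channel.

```bash
cat > d.py <<'E'
from h import *
T,S=cam("top"),cam("scene"); ims=[cv2.imread(f"pics/{n}0.png") for n in("top","scene")]
pts=[[(255,152),(287,146),(317,142),(349,137)],[(363,186),(357,207),(349,230),(342,255)]]
out=[]
for im,ps in zip(ims,pts):
    a=cv2.cvtColor(im,cv2.COLOR_BGR2LAB)[:,:,1].astype(int); c=[]
    for u,v in ps:
        f=a[v-3:v+4,u-3:u+4].max(); b=a[v-16:v+17,u-16:u+17]; bg=np.median(np.sort(b.ravel())[:300])
        m=np.zeros(a.shape,bool); m[v-16:v+17,u-16:u+17]=b>(f+bg)/2
        m=cv2.morphologyEx(m.astype(np.uint8),cv2.MORPH_CLOSE,np.ones((5,5)))
        ce,st,mm=blob(m,(u,v)); c.append(ce); print((u,v),ce.round(1),st[2:],f,bg)
    out.append(c)
P=np.array([tri([ray(T,a),ray(S,b)])[0] for a,b in zip(*out)]); print(P.round(4))
Q=np.array([onplane(T,a,.014) for a in out[0]]); print("top@.014",Q.round(4))
print("steps",np.linalg.norm(np.diff(Q[:,:2],axis=0),axis=1).round(4))
d=Q[3]-Q[0]; print("row dir deg from -y",np.degrees(np.arctan2(d[0],-d[1])))
m=Q.mean(0); u=d/np.linalg.norm(d); print("fit",[(m+u*.075*k).round(4) for k in(-1.5,-.5,.5,1.5)])
print([onplane(S,b,.014).round(4) for b in out[1]])
E
python3 d.py
```

```text
(255, 152) [254.  150.4] [ 25  24 491] 151 141.0
(287, 146) [285.5 145.5] [ 26  25 490] 151 141.0
(317, 142) [317.  140.6] [ 26  25 501] 150 141.0
(349, 137) [348.4 135.7] [ 26  25 492] 151 141.0
(363, 186) [361.8 188.5] [ 28  27 387] 154 138.0
(357, 207) [357.3 204.7] [ 26  25 361] 154 141.0
(349, 230) [349.3 229.4] [ 23  20 360] 154 141.0
(342, 255) [341.3 254.3] [ 24  22 403] 154 141.0
[[ 0.6351  0.1457 -0.003 ]
 [ 0.6455  0.0724  0.0186]
 [ 0.6576 -0.0021  0.012 ]
 [ 0.6691 -0.0763  0.0125]]
top@.014 [[ 0.6343  0.1463  0.014 ]
 [ 0.646   0.0723  0.014 ]
 [ 0.6576 -0.0017  0.014 ]
 [ 0.6692 -0.0757  0.014 ]]
steps [0.0749 0.0749 0.0749]
row dir deg from -y 8.936507001960559
fit [array([0.6343, 0.1464, 0.014 ]), array([0.6459, 0.0723, 0.014 ]), array([ 0.6576, -0.0018,  0.014 ]), array([ 0.6692, -0.0759,  0.014 ])]
[array([0.6348, 0.1306, 0.014 ]), array([0.6454, 0.0759, 0.014 ]), array([ 0.6574, -0.0037,  0.014 ]), array([ 0.6687, -0.0775,  0.014 ])]
```

```bash
cat > to.py <<'E'
from h import *; import sys
x,y,z=map(float,sys.argv[1:4]); yaw=float(sys.argv[4]) if len(sys.argv)>4 else 8.9
s=sense(); R=rot(s["orientation"]); a=np.radians(yaw)
G=np.column_stack([[-np.sin(-a)*-1*-1,0,0],[0]*3,[0]*3]) if 0 else np.column_stack([np.cross([np.cos(a),np.sin(a),0],[0,0,-1]),[np.cos(a),np.sin(a),0],[0,0,-1]])
print("pose",s["eef_pos"].round(4),"clock",s["clock"],"w",round(s["width"],4))
print("shift mm",(R.T@(np.array([x,y,z])-s["eef_pos"])*1000).round(1),"turn deg",np.degrees(Ro.from_matrix(R.T@G).as_rotvec()).round(2))
E
sed -i 's/^G=.*if 0 else /G=/' to.py; python3 to.py 0.4732 0.1291 0.16
```

```text
pose [0.1579 0.5003 0.2308] clock 0.1 w 0.0855
shift mm [-412.4 -259.    71.1] turn deg [-6.000e-02  3.000e-02  6.358e+01]
```

```bash
python3 -m pendant '[{"x":-0.412,"y":-0.259,"z":0.071,"rz":63.6,"claw":1},{"x":-0.412,"y":-0.259,"z":0.071,"rz":63.6,"claw":1},{"x":-0.412,"y":-0.259,"z":0.071,"rz":63.6,"claw":1},{"x":-0.412,"y":-0.259,"z":0.071,"rz":63.6,"claw":1},{"x":-0.412,"y":-0.259,"z":0.071,"rz":63.6,"claw":1},{"x":-0.412,"y":-0.259,"z":0.071,"rz":63.6,"claw":1},{"x":-0.412,"y":-0.259,"z":0.071,"rz":63.6,"claw":1},{"x":-0.412,"y":-0.259,"z":0.071,"rz":63.6,"claw":1},{"x":-0.412,"y":-0.259,"z":0.071,"rz":63.6,"claw":1},{"x":-0.412,"y":-0.259,"z":0.071,"rz":63.6,"claw":1},{"x":-0.412,"y":-0.259,"z":0.071,"rz":63.6,"claw":1}]' 30; python3 to.py 0.4732 0.1291 0.16
python3 - <<'E'
from h import *
s=sense(); C=cam("wrist",s); im=capture("wrist")[:,:,::-1].copy(); cv2.imwrite("pics/w0.png",im)
for P in [(.4732,.1291,.032),(.4732,.1291,.064)]:
    print(project(C,P))
E
```

```text
pose [0.1579 0.5003 0.2308] clock 0.1 w 0.0855
shift mm [-412.4 -259.    71.1] turn deg [-6.000e-02  3.000e-02  6.358e+01]
[150.11597543 444.08865424]
[137.59716045 467.98817539]invalid input
```

View pics/w0.png

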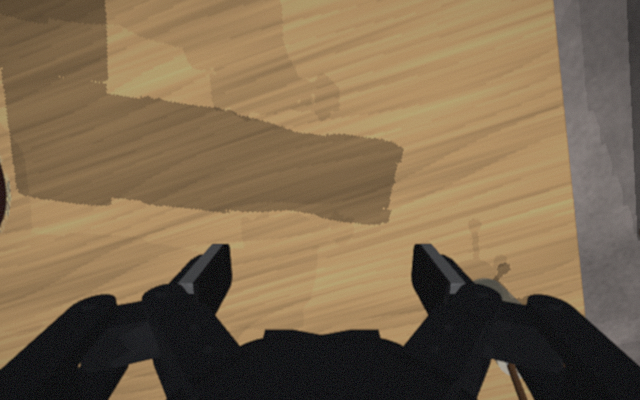

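The wrist picture shows only the table and the open fingers near (220,260) and (425,260): the arm did not move because the call was refused. I'll check the format with a single full row.

```bash
python3 -m pendant '[{"claw":1,"x":-0.05,"y":-0.03,"z":0.0,"rx":0,"ry":0,"rz":0}]' 30;  python3 -m pendant '[{"claw":1,"x":-0.03,"y":-0.02,"z":0.0,"rz":10}]' 30; python3 to.py 0.4732 0.1291 0.16
```

```text
clock: 0.28
eef_pos: [0.1958, 0.4581, 0.2308]
orientation: [-0.0, 0.15, 0.989, 0.0]
ft_force: [1.5, -1.3, 0.2]
width: 0.0855
gripper_force: 0.0
pose [0.1958 0.4581 0.2308] clock 0.275 w 0.0855
shift mm [-362.6 -231.9   70.6] turn deg [ 0.000e+00 -3.000e-02  6.383e+01]invalid input
```

All keys are needed in each row.

```bash
python3 -m pendant '[{"claw":1,"x":-0.362,"y":-0.231,"z":0.071,"rx":0,"ry":0,"rz":63.6},{"claw":1,"x":-0.362,"y":-0.231,"z":0.071,"rx":0,"ry":0,"rz":63.6},{"claw":1,"x":-0.362,"y":-0.231,"z":0.071,"rx":0,"ry":0,"rz":63.6},{"claw":1,"x":-0.362,"y":-0.231,"z":0.071,"rx":0,"ry":0,"rz":63.6},{"claw":1,"x":-0.362,"y":-0.231,"z":0.071,"rx":0,"ry":0,"rz":63.6},{"claw":1,"x":-0.362,"y":-0.231,"z":0.071,"rx":0,"ry":0,"rz":63.6},{"claw":1,"x":-0.362,"y":-0.231,"z":0.071,"rx":0,"ry":0,"rz":63.6},{"claw":1,"x":-0.362,"y":-0.231,"z":0.071,"rx":0,"ry":0,"rz":63.6},{"claw":1,"x":-0.362,"y":-0.231,"z":0.071,"rx":0,"ry":0,"rz":63.6}]' 30; python3 to.py 0.4732 0.1291 0.16
python3 - <<'E'
from h import *
s=sense(); C=cam("wrist",s); im=capture("wrist")[:,:,::-1].copy(); cv2.imwrite("pics/w1.png",im)
for P in [(.4732,.1291,.032),(.4732,.1291,.064)]:
    print(project(C,P))
E
```

```text
clock: 1.4
eef_pos: [0.4718, 0.1277, 0.16]
orientation: [-0.001, 0.651, 0.759, -0.0]
ft_force: [0.0, -0.4, 0.9]
width: 0.0853
gripper_force: 0.0
pose [0.4718 0.1277 0.16  ] clock 1.4 w 0.0853
shift mm [1.2 1.6 0. ] turn deg [-0.07 -0.02 -0.06]
[322.39965855 188.20930604]
[322.51644712 197.17160411]
```

View pics/w1.png

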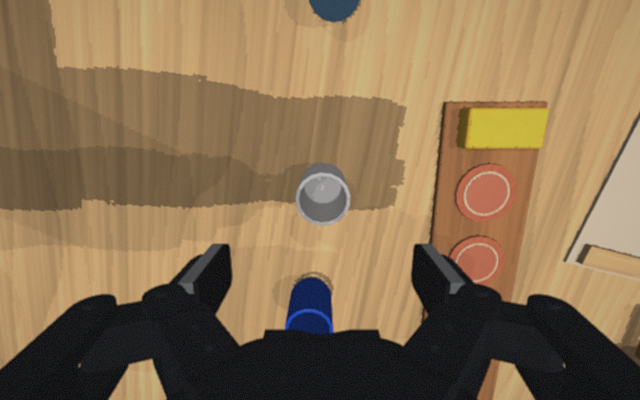

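The rim centre is at about (323,198) and I predicted (322.5,197.2), so the estimate holds to about 1 mm. Also in view: mid cup at (310,320), disc 1 at (486,193), disc 2 at (474,261) and the yellow block at (505,128). I'll go down and grasp.

```bash
python3 -m pendant '[{"claw":1,"x":0.001,"y":0.002,"z":0.05,"rx":0,"ry":0,"rz":0},{"claw":1,"x":0.001,"y":0.002,"z":0.1,"rx":0,"ry":0,"rz":0},{"claw":1,"x":0.001,"y":0.002,"z":0.134,"rx":0,"ry":0,"rz":0},{"claw":1,"x":0.001,"y":0.002,"z":0.134,"rx":0,"ry":0,"rz":0},{"claw":0,"x":0.001,"y":0.002,"z":0.134,"rx":0,"ry":0,"rz":0},{"claw":0,"x":0.001,"y":0.002,"z":0.134,"rx":0,"ry":0,"rz":0},{"claw":0,"x":0.001,"y":0.002,"z":0.134,"rx":0,"ry":0,"rz":0},{"claw":0,"x":0.001,"y":0.002,"z":0.134,"rx":0,"ry":0,"rz":0},{"claw":0,"x":0.001,"y":0.002,"z":0.134,"rx":0,"ry":0,"rz":0},{"claw":0,"x":0.001,"y":0.002,"z":0.134,"rx":0,"ry":0,"rz":0},{"claw":0,"x":0.001,"y":0.002,"z":0.134,"rx":0,"ry":0,"rz":0}]' 30; python3 to.py .6343 .1464 .08
```

```text
clock: 2.82
eef_pos: [0.4752, 0.1293, 0.0279]
orientation: [0.001, 0.65, 0.76, 0.001]
ft_force: [-1.9, 0.4, 7.0]
width: 0.0444
gripper_force: 30.1
pose [0.4752 0.1293 0.0279] clock 2.825 w 0.0444
shift mm [ -7.7 160.  -51.8] turn deg [ 0.14 -0.02 -0.01]
```

```bash
python3 -m pendant '[{"claw":0,"x":0,"y":0,"z":-0.03,"rx":0,"ry":0,"rz":0},{"claw":0,"x":0,"y":0,"z":-0.06,"rx":0,"ry":0,"rz":0},{"claw":0,"x":-0.003,"y":0.05,"z":-0.06,"rx":0,"ry":0,"rz":0},{"claw":0,"x":-0.006,"y":0.1,"z":-0.06,"rx":0,"ry":0,"rz":0},{"claw":0,"x":-0.008,"y":0.14,"z":-0.06,"rx":0,"ry":0,"rz":0},{"claw":0,"x":-0.008,"y":0.16,"z":-0.06,"rx":0,"ry":0,"rz":0},{"claw":0,"x":-0.008,"y":0.16,"z":-0.06,"rx":0,"ry":0,"rz":0},{"claw":0,"x":-0.008,"y":0.16,"z":-0.06,"rx":0,"ry":0,"rz":0}]'; python3 to.py .6343 .1464 .042
python3 - <<'E'
from h import *
s=sense(); C=cam("wrist",s); im=capture("wrist")[:,:,::-1].copy(); cv2.imwrite("pics/w2.png",im)
for i,P in enumerate([(.6343,.1464),(.6459,.0723),(.6576,-.0018)]): print(project(C,P+(.014,)).round(1))
E
```

```text
clock: 3.82
eef_pos: [0.6326, 0.1457, 0.0865]
orientation: [-0.0, 0.65, 0.76, -0.0]
ft_force: [-0.1, 0.7, -1.0]
width: 0.0446
gripper_force: 31.5
pose [0.6326 0.1457 0.0865] clock 3.825 w 0.0446
shift mm [ 0.4  1.9 44.5] turn deg [-0.04 -0.   -0.02]
[322.9 206.4]
[322.8 295.1]
[322.8 370.6]
```

View pics/w2.png

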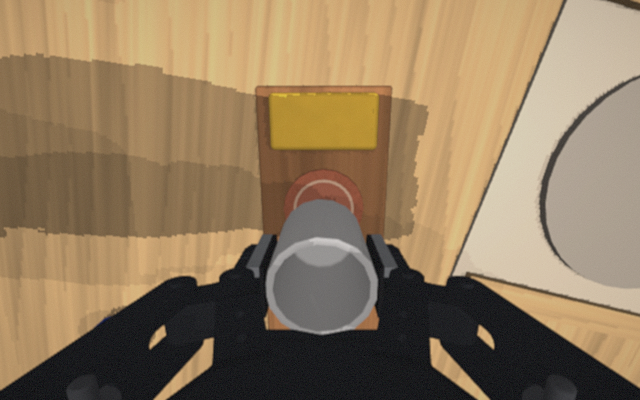

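The wrist view shows the palest cup held upright, rim centre about (322,285). Disc 1 is behind it at about (323,205), where I predicted (322.9,206.4), and the yellow block is at (323,122). I'll lower the cup.

```bash
python3 -m pendant '[{"claw":0,"x":0,"y":0.002,"z":0.02,"rx":0,"ry":0,"rz":0},{"claw":0,"x":0,"y":0.002,"z":0.035,"rx":0,"ry":0,"rz":0},{"claw":0,"x":0,"y":0.002,"z":0.04,"rx":0,"ry":0,"rz":0},{"claw":0,"x":0,"y":0.002,"z":0.043,"rx":0,"ry":0,"rz":0},{"claw":0,"x":0,"y":0.002,"z":0.044,"rx":0,"ry":0,"rz":0},{"claw":0,"x":0,"y":0.002,"z":0.044,"rx":0,"ry":0,"rz":0}]'; python3 to.py .6343 .1464 .042
python3 - <<'E'
from h import *
s=sense(); C=cam("wrist",s)
import numpy as np
R=rot(s["orientation"])
for P in [(.6343,.1464,.078)]: print(project(C,P).round(1))
im=capture("wrist")[:,:,::-1]; cv2.imwrite("pics/w3.png",im)
E
```

```text
clock: 4.62
eef_pos: [0.6357, 0.1461, 0.0427]
orientation: [0.0, 0.65, 0.76, 0.0]
ft_force: [0.3, -0.0, -0.1]
width: 0.0447
gripper_force: 31.5
pose [0.6357 0.1461 0.0427] clock 4.625 w 0.0447
shift mm [ 0.5 -1.4  0.7] turn deg [ 0.03 -0.   -0.02]
[316.5 284.1]
```

```bash
python3 -m pendant '[{"claw":0,"x":0,"y":-0.001,"z":0.001,"rx":0,"ry":0,"rz":0},{"claw":0,"x":0,"y":-0.001,"z":0.002,"rx":0,"ry":0,"rz":0},{"claw":0,"x":0,"y":-0.001,"z":0.002,"rx":0,"ry":0,"rz":0}]'
```

```text
clock: 5.05
eef_pos: [0.6351, 0.146, 0.0419]
orientation: [0.001, 0.65, 0.76, 0.001]
ft_force: [-2.4, -0.5, 11.3]
width: 0.0443
gripper_force: 32.8
```

View pics/w3.png

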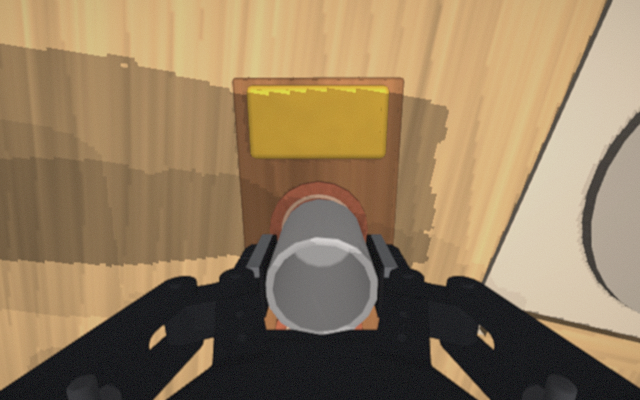

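The cup touches disc 1 at the expected TCP height of 0.042, rim at about (322,285). I'll ease off, release and retreat.

```bash
python3 -m pendant '[{"claw":0,"x":0,"y":0,"z":-0.001,"rx":0,"ry":0,"rz":0},{"claw":1,"x":0,"y":0,"z":-0.001,"rx":0,"ry":0,"rz":0},{"claw":1,"x":0,"y":0,"z":-0.001,"rx":0,"ry":0,"rz":0},{"claw":1,"x":0,"y":0,"z":-0.001,"rx":0,"ry":0,"rz":0},{"claw":1,"x":0,"y":0,"z":-0.001,"rx":0,"ry":0,"rz":0},{"claw":1,"x":0,"y":0,"z":-0.03,"rx":0,"ry":0,"rz":0},{"claw":1,"x":0,"y":0,"z":-0.07,"rx":0,"ry":0,"rz":0},{"claw":1,"x":0,"y":0,"z":-0.1,"rx":0,"ry":0,"rz":0},{"claw":1,"x":0,"y":0,"z":-0.1,"rx":0,"ry":0,"rz":0}]'; python3 to.py .4564 .2977 .14
python3 - <<'E'
from h import *
s=sense(); C=cam("wrist",s); im=capture("wrist")[:,:,::-1].copy(); cv2.imwrite("pics/w4.png",im)
print(project(C,(.6343,.1464,.014)).round(1),project(C,(.6343,.1464,.078)).round(1))
E
```

```text
clock: 6.18
eef_pos: [0.6362, 0.1462, 0.1429]
orientation: [0.002, 0.65, 0.76, 0.002]
ft_force: [0.3, -0.9, -0.8]
width: 0.0852
gripper_force: 0.0
pose [0.6362 0.1462 0.1429] clock 6.175 w 0.0852
shift mm [ 177.5 -154.2    2.2] turn deg [ 0.27  0.01 -0.02]
[318.  188.6] [317.5 209.2]
```

View pics/w4.png

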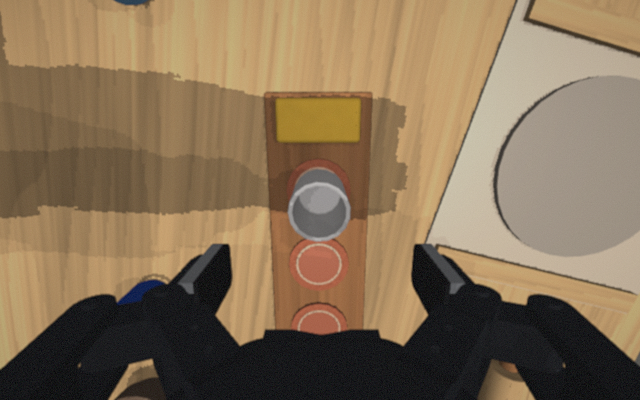

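The palest cup stands on disc 1 with its rim at about (319,210), against (317.5,209.2) for dead centre. Next is the light cup.

```bash
python3 -m pendant '[{"claw":1,"x":0.044,"y":-0.039,"z":0,"rx":0.3,"ry":0,"rz":0},{"claw":1,"x":0.09,"y":-0.078,"z":0,"rx":0.3,"ry":0,"rz":0},{"claw":1,"x":0.134,"y":-0.116,"z":0,"rx":0.3,"ry":0,"rz":0},{"claw":1,"x":0.1775,"y":-0.154,"z":0,"rx":0.3,"ry":0,"rz":0},{"claw":1,"x":0.1775,"y":-0.154,"z":0,"rx":0.3,"ry":0,"rz":0},{"claw":1,"x":0.1775,"y":-0.154,"z":0,"rx":0.3,"ry":0,"rz":0}]'; python3 to.py .4564 .2977 .026
python3 - <<'E'
from h import *
s=sense(); C=cam("wrist",s); im=capture("wrist")[:,:,::-1].copy()
h,sa,v=cv2.split(cv2.cvtColor(im,cv2.COLOR_BGR2HSV)); c,st,_=blob((h>85)&(h<130)&(sa>60)&(v>30),(322,195)); print(c,st, project(C,(.4564,.2977,.064)),project(C,(.4564,.2977,.032)))
E
```

```text
clock: 6.98
eef_pos: [0.4547, 0.2974, 0.1395]
orientation: [-0.002, 0.65, 0.76, -0.003]
ft_force: [0.4, 0.1, 0.0]
width: 0.085
gripper_force: 0.0
pose [0.4547 0.2974 0.1395] clock 6.975 w 0.085
shift mm [1.000e-01 2.500e+00 1.135e+02] turn deg [-0.35  0.03  0.02]
[323.75617685 202.68172952] [ 295  168   59   68 3076] [323.37204386 205.63321519] [323.32803704 194.94680889]
```

```bash
python3 -m pendant '[{"claw":1,"x":0,"y":0.001,"z":0.045,"rx":0,"ry":0,"rz":0},{"claw":1,"x":0,"y":0.001,"z":0.09,"rx":0,"ry":0,"rz":0},{"claw":1,"x":0,"y":0.001,"z":0.1135,"rx":0,"ry":0,"rz":0},{"claw":1,"x":0,"y":0.001,"z":0.1135,"rx":0,"ry":0,"rz":0},{"claw":0,"x":0,"y":0.001,"z":0.1135,"rx":0,"ry":0,"rz":0},{"claw":0,"x":0,"y":0.001,"z":0.1135,"rx":0,"ry":0,"rz":0},{"claw":0,"x":0,"y":0.001,"z":0.1135,"rx":0,"ry":0,"rz":0},{"claw":0,"x":0,"y":0.001,"z":0.1135,"rx":0,"ry":0,"rz":0},{"claw":0,"x":0,"y":0.001,"z":0.1135,"rx":0,"ry":0,"rz":0},{"claw":0,"x":0,"y":0.001,"z":0.1135,"rx":0,"ry":0,"rz":0},{"claw":0,"x":0,"y":0.001,"z":0.1135,"rx":0,"ry":0,"rz":0}]'; python3 to.py .6459 .0723 .15
```

```text
clock: 8.4
eef_pos: [0.4563, 0.298, 0.028]
orientation: [-0.001, 0.65, 0.76, -0.001]
ft_force: [-0.4, -1.2, 7.1]
width: 0.0448
gripper_force: 30.5
pose [0.4563 0.298  0.028 ] clock 8.4 w 0.0448
shift mm [-252.2  152.1 -122.5] turn deg [-0.17 -0.02 -0.02]
```

```bash
python3 -m pendant '[{"claw":0,"x":0,"y":0,"z":-0.03,"rx":0,"ry":0,"rz":0},{"claw":0,"x":0,"y":0,"z":-0.075,"rx":0,"ry":0,"rz":0},{"claw":0,"x":-0.02,"y":0.012,"z":-0.12,"rx":0,"ry":0,"rz":0},{"claw":0,"x":-0.06,"y":0.036,"z":-0.122,"rx":0,"ry":0,"rz":0},{"claw":0,"x":-0.11,"y":0.066,"z":-0.122,"rx":0,"ry":0,"rz":0},{"claw":0,"x":-0.16,"y":0.096,"z":-0.122,"rx":0,"ry":0,"rz":0},{"claw":0,"x":-0.21,"y":0.126,"z":-0.122,"rx":0,"ry":0,"rz":0},{"claw":0,"x":-0.24,"y":0.145,"z":-0.122,"rx":0,"ry":0,"rz":0},{"claw":0,"x":-0.2522,"y":0.152,"z":-0.122,"rx":0,"ry":0,"rz":0},{"claw":0,"x":-0.2522,"y":0.152,"z":-0.122,"rx":0,"ry":0,"rz":0},{"claw":0,"x":-0.2522,"y":0.152,"z":-0.122,"rx":0,"ry":0,"rz":0}]'; python3 to.py .6459 .0723 .042
```

```text
clock: 9.78
eef_pos: [0.6442, 0.0732, 0.1481]
orientation: [-0.002, 0.65, 0.76, -0.002]
ft_force: [0.9, -0.3, -0.1]
width: 0.0447
gripper_force: 31.1
pose [0.6442 0.0732 0.1481] clock 9.775 w 0.0447
shift mm [ -1.2   2.2 106.1] turn deg [-0.33 -0.02  0.05]
```

```bash
python3 -m pendant '[{"claw":0,"x":-0.001,"y":0.001,"z":0.045,"rx":0,"ry":0,"rz":0},{"claw":0,"x":-0.001,"y":0.001,"z":0.085,"rx":0,"ry":0,"rz":0},{"claw":0,"x":-0.001,"y":0.001,"z":0.098,"rx":0,"ry":0,"rz":0},{"claw":0,"x":-0.001,"y":0.001,"z":0.103,"rx":0,"ry":0,"rz":0},{"claw":0,"x":-0.001,"y":0.001,"z":0.106,"rx":0,"ry":0,"rz":0},{"claw":0,"x":-0.001,"y":0.001,"z":0.107,"rx":0,"ry":0,"rz":0},{"claw":0,"x":-0.001,"y":0.001,"z":0.107,"rx":0,"ry":0,"rz":0}]'; python3 to.py .6459 .0723 .042
```

```text
clock: 10.65
eef_pos: [0.6464, 0.0711, 0.0421]
orientation: [-0.001, 0.65, 0.76, -0.001]
ft_force: [-0.5, -0.2, 2.8]
width: 0.0449
gripper_force: 31.5
pose [0.6464 0.0711 0.0421] clock 10.65 w 0.0449
shift mm [ 1.2 -0.3  0.1] turn deg [-0.2   0.01 -0.02]
```

Contact at 2.8 N, within about 1 mm. Release, retreat, and head for the mid cup.

```bash
python3 -m pendant '[{"claw":1,"x":0,"y":0,"z":0,"rx":0,"ry":0,"rz":0},{"claw":1,"x":0,"y":0,"z":0,"rx":0,"ry":0,"rz":0},{"claw":1,"x":0,"y":0,"z":0,"rx":0,"ry":0,"rz":0},{"claw":1,"x":0,"y":0,"z":0,"rx":0,"ry":0,"rz":0},{"claw":1,"x":0,"y":0,"z":-0.03,"rx":0,"ry":0,"rz":0},{"claw":1,"x":0,"y":0,"z":-0.07,"rx":0,"ry":0,"rz":0},{"claw":1,"x":0,"y":0,"z":-0.1,"rx":0,"ry":0,"rz":0},{"claw":1,"x":0,"y":0,"z":-0.1,"rx":0,"ry":0,"rz":0},{"claw":1,"x":0,"y":0,"z":-0.1,"rx":0,"ry":0,"rz":0}]'; python3 to.py .48 .0017 .14
python3 - <<'E'
from h import *
s=sense(); C=cam("wrist",s); im=capture("wrist")[:,:,::-1].copy(); cv2.imwrite("pics/w5.png",im)
print(project(C,(.6459,.0723,.078)).round(1))
E
```

```text
clock: 11.78
eef_pos: [0.6457, 0.0711, 0.1402]
orientation: [-0.002, 0.65, 0.76, -0.002]
ft_force: [-0.1, -0.0, 0.1]
width: 0.0855
gripper_force: 0.0
pose [0.6457 0.0711 0.1402] clock 11.775 w 0.0855
shift mm [ -43.  -174.5    1.3] turn deg [-0.35 -0.01 -0.02]
[321.4 209.6]
```

View pics/w5.png

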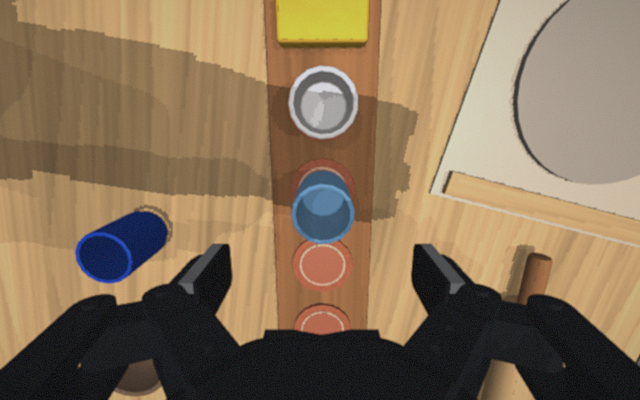

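The light cup stands on disc 2 with its rim at about (323,212), against (321.4,209.6), roughly 2 mm off. Palest is at (323,102) and the mid cup's rim at (105,257). Mid cup next.

```bash
python3 -m pendant '[{"claw":1,"x":-0.012,"y":-0.05,"z":0,"rx":-0.3,"ry":0,"rz":0},{"claw":1,"x":-0.025,"y":-0.1,"z":0,"rx":-0.3,"ry":0,"rz":0},{"claw":1,"x":-0.037,"y":-0.15,"z":0,"rx":-0.3,"ry":0,"rz":0},{"claw":1,"x":-0.043,"y":-0.174,"z":0,"rx":-0.3,"ry":0,"rz":0},{"claw":1,"x":-0.043,"y":-0.174,"z":0,"rx":-0.3,"ry":0,"rz":0},{"claw":1,"x":-0.043,"y":-0.174,"z":0,"rx":-0.3,"ry":0,"rz":0}]'; python3 to.py .48 .0017 .026
python3 - <<'E'
from h import *
s=sense(); C=cam("wrist",s); im=capture("wrist")[:,:,::-1].copy()
h,sa,v=cv2.split(cv2.cvtColor(im,cv2.COLOR_BGR2HSV)); c,st,_=blob((h>85)&(h<130)&(sa>60)&(v>30),(322,195)); print(c,st, project(C,(.48,.0017,.064)),project(C,(.48,.0017,.032)))
E
```

```text
clock: 12.58
eef_pos: [0.4815, 0.0019, 0.1416]
orientation: [-0.0, 0.65, 0.76, 0.0]
ft_force: [0.3, -0.3, -0.2]
width: 0.0856
gripper_force: 0.0
pose [0.4815 0.0019 0.1416] clock 12.575 w 0.0856
shift mm [ -0.   -1.5 115.6] turn deg [ 0.01 -0.01 -0.03]
[318.49358764 200.80697139] [ 290  167   58   67 3041] [318.41966183 204.93882238] [318.73461918 194.44375244]
```

```bash
python3 -m pendant '[{"claw":1,"x":0,"y":-0.001,"z":0.045,"rx":0,"ry":0,"rz":0},{"claw":1,"x":0,"y":-0.001,"z":0.09,"rx":0,"ry":0,"rz":0},{"claw":1,"x":0,"y":-0.001,"z":0.115,"rx":0,"ry":0,"rz":0},{"claw":1,"x":0,"y":-0.001,"z":0.115,"rx":0,"ry":0,"rz":0},{"claw":0,"x":0,"y":-0.001,"z":0.115,"rx":0,"ry":0,"rz":0},{"claw":0,"x":0,"y":-0.001,"z":0.115,"rx":0,"ry":0,"rz":0},{"claw":0,"x":0,"y":-0.001,"z":0.115,"rx":0,"ry":0,"rz":0},{"claw":0,"x":0,"y":-0.001,"z":0.115,"rx":0,"ry":0,"rz":0},{"claw":0,"x":0,"y":-0.001,"z":0.115,"rx":0,"ry":0,"rz":0},{"claw":0,"x":0,"y":-0.001,"z":0.115,"rx":0,"ry":0,"rz":0},{"claw":0,"x":0,"y":-0.001,"z":0.115,"rx":0,"ry":0,"rz":0}]'; python3 to.py .6576 -.0018 .15
```

```text
clock: 14.0
eef_pos: [0.481, 0.0016, 0.0282]
orientation: [0.001, 0.65, 0.76, 0.001]
ft_force: [-1.1, 0.5, 5.7]
width: 0.0454
gripper_force: 30.1
pose [0.481  0.0016 0.0282] clock 14.0 w 0.0454
shift mm [ -30.7  174.2 -121.4] turn deg [ 0.14  0.03 -0.02]
```

```bash
python3 -m pendant '[{"claw":0,"x":0,"y":0,"z":-0.03,"rx":0,"ry":0,"rz":0},{"claw":0,"x":0,"y":0,"z":-0.075,"rx":0,"ry":0,"rz":0},{"claw":0,"x":-0.004,"y":0.02,"z":-0.12,"rx":0,"ry":0,"rz":0},{"claw":0,"x":-0.012,"y":0.065,"z":-0.121,"rx":0,"ry":0,"rz":0},{"claw":0,"x":-0.021,"y":0.115,"z":-0.121,"rx":0,"ry":0,"rz":0},{"claw":0,"x":-0.028,"y":0.155,"z":-0.121,"rx":0,"ry":0,"rz":0},{"claw":0,"x":-0.0307,"y":0.174,"z":-0.121,"rx":0,"ry":0,"rz":0},{"claw":0,"x":-0.0307,"y":0.174,"z":-0.121,"rx":0,"ry":0,"rz":0},{"claw":0,"x":-0.0307,"y":0.174,"z":-0.121,"rx":0,"ry":0,"rz":0}]'; python3 to.py .6576 -.0018 .0422
```

```text
clock: 15.12
eef_pos: [0.6557, -0.0017, 0.1481]
orientation: [-0.0, 0.65, 0.76, -0.0]
ft_force: [-0.1, 0.1, -1.2]
width: 0.0456
gripper_force: 31.2
pose [ 0.6557 -0.0017  0.1481] clock 15.125 w 0.0456
shift mm [ -0.4   1.9 105.9] turn deg [-0.03 -0.01 -0.02]
```

```bash
python3 -m pendant '[{"claw":0,"x":0,"y":0.001,"z":0.045,"rx":0,"ry":0,"rz":0},{"claw":0,"x":0,"y":0.001,"z":0.085,"rx":0,"ry":0,"rz":0},{"claw":0,"x":0,"y":0.001,"z":0.098,"rx":0,"ry":0,"rz":0},{"claw":0,"x":0,"y":0.001,"z":0.103,"rx":0,"ry":0,"rz":0},{"claw":0,"x":0,"y":0.001,"z":0.106,"rx":0,"ry":0,"rz":0},{"claw":0,"x":0,"y":0.001,"z":0.107,"rx":0,"ry":0,"rz":0},{"claw":0,"x":0,"y":0.001,"z":0.107,"rx":0,"ry":0,"rz":0}]'; python3 to.py .6576 -.0018 .0422
```

```text
clock: 16.0
eef_pos: [0.6583, -0.0017, 0.0422]
orientation: [0.001, 0.65, 0.76, 0.001]
ft_force: [-1.5, 0.0, 5.1]
width: 0.0455
gripper_force: 31.6
pose [ 0.6583 -0.0017  0.0422] clock 16.0 w 0.0455
shift mm [ 0.1 -0.7  0. ] turn deg [ 0.1   0.03 -0.02]
```

```bash
python3 -m pendant '[{"claw":1,"x":0,"y":0,"z":0,"rx":0,"ry":0,"rz":0},{"claw":1,"x":0,"y":0,"z":0,"rx":0,"ry":0,"rz":0},{"claw":1,"x":0,"y":0,"z":0,"rx":0,"ry":0,"rz":0},{"claw":1,"x":0,"y":0,"z":0,"rx":0,"ry":0,"rz":0},{"claw":1,"x":0,"y":0,"z":-0.03,"rx":0,"ry":0,"rz":0},{"claw":1,"x":0,"y":0,"z":-0.07,"rx":0,"ry":0,"rz":0},{"claw":1,"x":0,"y":0,"z":-0.1,"rx":0,"ry":0,"rz":0},{"claw":1,"x":0,"y":0,"z":-0.1,"rx":0,"ry":0,"rz":0},{"claw":1,"x":0,"y":0,"z":-0.1,"rx":0,"ry":0,"rz":0}]'; python3 to.py .4726 -.2684 .14
```

```text
clock: 17.12
eef_pos: [0.6571, -0.0016, 0.1402]
orientation: [-0.0, 0.65, 0.76, -0.0]
ft_force: [-0.0, 0.3, 0.8]
width: 0.0853
gripper_force: 0.0
pose [ 0.6571 -0.0016  0.1402] clock 17.125 w 0.0853
shift mm [-235.1 -223.5    0.3] turn deg [-0.05 -0.01 -0.02]
```

```bash
python3 -m pendant '[{"claw":1,"x":-0.04,"y":-0.038,"z":0,"rx":0,"ry":0,"rz":0},{"claw":1,"x":-0.08,"y":-0.076,"z":0,"rx":0,"ry":0,"rz":0},{"claw":1,"x":-0.12,"y":-0.114,"z":0,"rx":0,"ry":0,"rz":0},{"claw":1,"x":-0.16,"y":-0.152,"z":0,"rx":0,"ry":0,"rz":0},{"claw":1,"x":-0.2,"y":-0.19,"z":0,"rx":0,"ry":0,"rz":0},{"claw":1,"x":-0.235,"y":-0.223,"z":0,"rx":0,"ry":0,"rz":0},{"claw":1,"x":-0.235,"y":-0.223,"z":0,"rx":0,"ry":0,"rz":0},{"claw":1,"x":-0.235,"y":-0.223,"z":0,"rx":0,"ry":0,"rz":0}]'; python3 to.py .4726 -.2684 .026
python3 - <<'E'
from h import *
s=sense(); C=cam("wrist",s); im=capture("wrist")[:,:,::-1].copy()
cv2.imwrite("pics/w6.png",np.clip(im*1.5,0,255).astype(np.uint8))
print(project(C,(.4726,-.2684,.064)),project(C,(.4726,-.2684,.032)))
E
```

```text
clock: 18.12
eef_pos: [0.473, -0.2677, 0.14]
orientation: [-0.001, 0.65, 0.76, 0.0]
ft_force: [0.1, -0.2, -1.1]
width: 0.0854
gripper_force: 0.0
pose [ 0.473  -0.2677  0.14  ] clock 18.125 w 0.0854
shift mm [ -0.8  -0.4 114. ] turn deg [-0.06 -0.09 -0.06]
[319.81478391 206.42687768] [320.00546546 195.74745291]
```

View pics/w6.png

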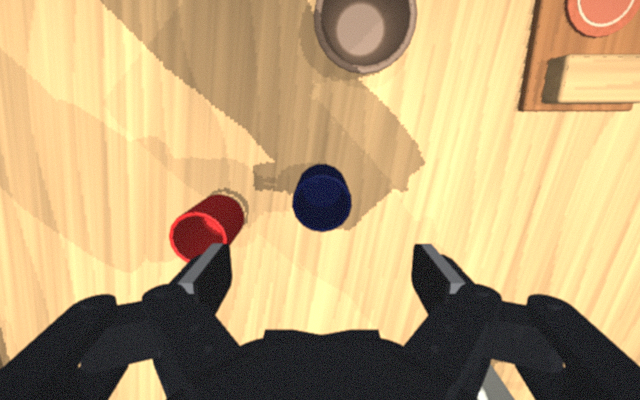

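The navy cup's rim is centred at about (322,203) and I predicted (320,206), so I add about 2 mm in x and y. The red decoy is at (199,236), about 95 mm to the side, and leaves the left finger about 15 mm. The bowl at (365,30) is clear.

```bash
python3 -m pendant '[{"claw":1,"x":0.0015,"y":0.0015,"z":0.045,"rx":0,"ry":0,"rz":0},{"claw":1,"x":0.0015,"y":0.0015,"z":0.09,"rx":0,"ry":0,"rz":0},{"claw":1,"x":0.0015,"y":0.0015,"z":0.114,"rx":0,"ry":0,"rz":0},{"claw":1,"x":0.0015,"y":0.0015,"z":0.114,"rx":0,"ry":0,"rz":0},{"claw":0,"x":0.0015,"y":0.0015,"z":0.114,"rx":0,"ry":0,"rz":0},{"claw":0,"x":0.0015,"y":0.0015,"z":0.114,"rx":0,"ry":0,"rz":0},{"claw":0,"x":0.0015,"y":0.0015,"z":0.114,"rx":0,"ry":0,"rz":0},{"claw":0,"x":0.0015,"y":0.0015,"z":0.114,"rx":0,"ry":0,"rz":0},{"claw":0,"x":0.0015,"y":0.0015,"z":0.114,"rx":0,"ry":0,"rz":0},{"claw":0,"x":0.0015,"y":0.0015,"z":0.114,"rx":0,"ry":0,"rz":0},{"claw":0,"x":0.0015,"y":0.0015,"z":0.114,"rx":0,"ry":0,"rz":0}]'; python3 to.py .6692 -.0759 .15
```

```text
clock: 19.55
eef_pos: [0.4756, -0.267, 0.0283]
orientation: [0.001, 0.65, 0.76, 0.0]
ft_force: [-0.5, 1.6, 5.3]
width: 0.0456
gripper_force: 30.3
pose [ 0.4756 -0.267   0.0283] clock 19.55 w 0.0456
shift mm [ 158.7  221.  -121.5] turn deg [ 0.1   0.08 -0.01]
```

```bash
python3 -m pendant '[{"claw":0,"x":0,"y":0,"z":-0.03,"rx":0,"ry":0,"rz":0},{"claw":0,"x":0,"y":0,"z":-0.075,"rx":0,"ry":0,"rz":0},{"claw":0,"x":0.014,"y":0.02,"z":-0.12,"rx":0,"ry":0,"rz":0},{"claw":0,"x":0.044,"y":0.061,"z":-0.121,"rx":0,"ry":0,"rz":0},{"claw":0,"x":0.075,"y":0.104,"z":-0.121,"rx":0,"ry":0,"rz":0},{"claw":0,"x":0.105,"y":0.146,"z":-0.121,"rx":0,"ry":0,"rz":0},{"claw":0,"x":0.135,"y":0.188,"z":-0.121,"rx":0,"ry":0,"rz":0},{"claw":0,"x":0.152,"y":0.212,"z":-0.121,"rx":0,"ry":0,"rz":0},{"claw":0,"x":0.1585,"y":0.221,"z":-0.121,"rx":0,"ry":0,"rz":0},{"claw":0,"x":0.1585,"y":0.221,"z":-0.121,"rx":0,"ry":0,"rz":0},{"claw":0,"x":0.1585,"y":0.221,"z":-0.121,"rx":0,"ry":0,"rz":0}]'; python3 to.py .6692 -.0759 .0423
```

```text
clock: 20.92
eef_pos: [0.6679, -0.0768, 0.1481]
orientation: [-0.0, 0.651, 0.759, -0.0]
ft_force: [0.4, -0.0, -0.4]
width: 0.0453
gripper_force: 31.2
pose [ 0.6679 -0.0768  0.1481] clock 20.925 w 0.0453
shift mm [  0.7   1.4 105.8] turn deg [-0.02  0.01 -0.08]
```

```bash
python3 -m pendant '[{"claw":0,"x":0,"y":0.0005,"z":0.045,"rx":0,"ry":0,"rz":0},{"claw":0,"x":0,"y":0.0005,"z":0.085,"rx":0,"ry":0,"rz":0},{"claw":0,"x":0,"y":0.0005,"z":0.098,"rx":0,"ry":0,"rz":0},{"claw":0,"x":0,"y":0.0005,"z":0.103,"rx":0,"ry":0,"rz":0},{"claw":0,"x":0,"y":0.0005,"z":0.106,"rx":0,"ry":0,"rz":0},{"claw":0,"x":0,"y":0.0005,"z":0.107,"rx":0,"ry":0,"rz":0},{"claw":0,"x":0,"y":0.0005,"z":0.107,"rx":0,"ry":0,"rz":0}]'; python3 to.py .6692 -.0759 .0423
```

```text
clock: 21.8
eef_pos: [0.67, -0.076, 0.0423]
orientation: [0.001, 0.65, 0.76, 0.0]
ft_force: [-1.2, -0.4, 5.2]
width: 0.0455
gripper_force: 31.7
pose [ 0.67   -0.076   0.0423] clock 21.8 w 0.0455
shift mm [ 0.2 -0.7  0. ] turn deg [ 0.11  0.05 -0.02]
```

```bash
python3 -m pendant '[{"claw":1,"x":0,"y":0,"z":0,"rx":0,"ry":0,"rz":0},{"claw":1,"x":0,"y":0,"z":0,"rx":0,"ry":0,"rz":0},{"claw":1,"x":0,"y":0,"z":0,"rx":0,"ry":0,"rz":0},{"claw":1,"x":0,"y":0,"z":0,"rx":0,"ry":0,"rz":0},{"claw":1,"x":0,"y":0,"z":-0.03,"rx":0,"ry":0,"rz":0},{"claw":1,"x":0,"y":0,"z":-0.07,"rx":0,"ry":0,"rz":0},{"claw":1,"x":0,"y":0,"z":-0.12,"rx":0,"ry":0,"rz":0},{"claw":1,"x":-0.03,"y":-0.03,"z":-0.16,"rx":0,"ry":0,"rz":0},{"claw":1,"x":-0.06,"y":-0.08,"z":-0.18,"rx":0,"ry":0,"rz":0},{"claw":1,"x":-0.1,"y":-0.12,"z":-0.2,"rx":0,"ry":0,"rz":0},{"claw":1,"x":-0.14,"y":-0.16,"z":-0.2,"rx":0,"ry":0,"rz":0},{"claw":1,"x":-0.18,"y":-0.2,"z":-0.2,"rx":0,"ry":0,"rz":0},{"claw":1,"x":-0.2,"y":-0.24,"z":-0.2,"rx":0,"ry":0,"rz":0},{"claw":1,"x":-0.2,"y":-0.24,"z":-0.2,"rx":0,"ry":0,"rz":0}]'
python3 - <<'E'
from h import *
im=capture("top")[:,:,::-1].copy(); C=cam("top")
for n,x,y in [("p",.6343,.1464),("l",.6459,.0723),("m",.6576,-.0018),("d",.6692,-.0759)]: print(n,project(C,(x,y,.078)).round(1),project(C,(x,y,.014)).round(1))
cv2.imwrite("pics/top1.png",np.clip(cv2.resize(im[110:280,200:480],None,fx=2.8,fy=2.8)*1.5,0,255).astype(np.uint8))
E
```

```text
clock: 23.55
eef_pos: [0.4608, -0.3121, 0.2411]
orientation: [-0.0, 0.652, 0.758, -0.0]
ft_force: [-0.0, 0.6, 0.3]
width: 0.0855
gripper_force: 0.0
p [249.9 143. ] [253.9 150.4]
l [283.2 137.8] [285.5 145.5]
m [316.4 132.6] [317.  140.6]
d [349.6 127.5] [348.5 135.8]
```

View pics/top1.png

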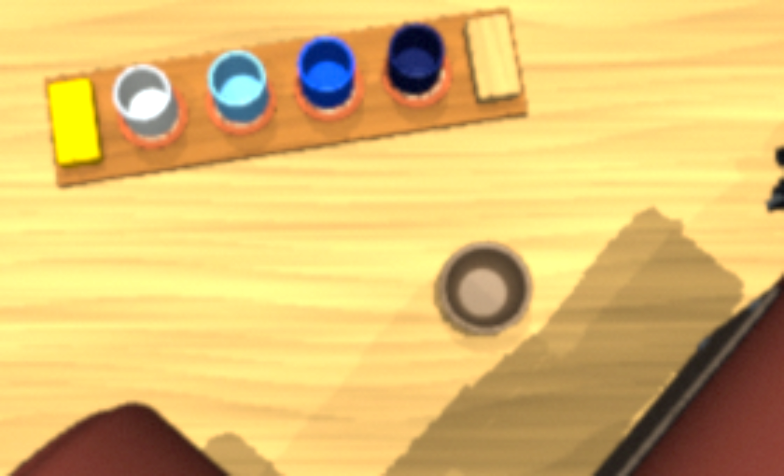

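The crop shows the four cups upright in order from the yellow block at (75,121). Palest is at (143,94), light (237,80), mid (326,66) and navy (415,53). Each rim is within about 2 px (4 mm) of its predicted centre. The bowl at (484,288) has not moved. Handing in.

```bash
python3 -c "
from plant import *
print(hand_in())"
```

```text
the job is handed in; nothing more can be done
None
```

The four cups stand upright on their discs, palest next to the yellow block through to navy at the far end, each within about 4 mm of centre in the last picture; the bowl was left untouched, and the job was handed in at about 24 s (no verdict was returned).

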